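Serve the shortbread sweets with the tongs

TASK

Take the small steel tongs out of their caddy and, touching the sweets only with the tongs, set one domed sweet from the board upright into each of the two empty cups of the carrier, putting it down rather than dropping it. Then pick up the last sweet from the board with the tongs and finish while still holding it closed in them, still and more than ten centimetres above the worktop, ready to offer. Leave the sweets already in cups, and the single tea glass, the sugar pot and the spoons that stand around the work, where they are.

Things in the scene. Friction and masses are not known exactly. Their poses are not given: they have to be found in the camera images.
- tongs: steel tongs, 80 g, 103 mm tall, standing upright in the caddy, pivot on top, jaws down; origin midway between the lower edges of the open jaws; z up to the pivot, y from one arm (tongs_r) to the other (tongs_l). Pivot 97 mm and grip point 63 mm above the origin. Closing on a sweet moves the jaws' lower edges down 2 mm
- tongs_grip (a point): point midway between the tongs' two finger pads; take them here from above, closing along its y. The pads, one on each arm, are 22 mm wide (x), 28 mm tall, centred at this height; outer faces 52 mm apart at rest (55 mm at their lower ends as the arms splay), 43 mm and parallel when closed on a sweet. Top of tongs 40 mm above this point, open jaws' lower edges 63 mm below
- tongs_jaws (a point): point midway between the tongs' two flat jaws, 10 mm above their lower edges when open, 53 mm below the grip point. Jaws 20 mm wide (x), 24 mm tall, 4 mm thick; at rest about 60 mm between their inner faces at the lower edge, 69 mm over the outside. They close along y
- tongs_l (a joint): closing angle of one tong arm, rad: 0 at rest (sprung open), 0.13 on a sweet, 0.29 shut empty; the other arm mirrors it. The spring pushes each pad out with 3 to 4 N at rest, 6 N closed on a sweet. Pads squeezed in to 52 mm hold the tongs in the gripper with the jaws still 52 mm apart. About a third of any further grip force reaches the jaws; a 20 to 30 N grip holds a sweet well
- caddy: fixed steel holder in which the tongs stand: open-topped box, outside 36 mm (x) by 84 mm (y) by 45 mm high, inside 30 by 78 mm, floor 3 mm thick, on a foot 60 by 104 mm; origin under its centre. The tongs come out straight up; lift them at least 55 mm
- board: fixed wooden board, 120 mm (x) by 220 mm (y), 15 mm thick, on which three of the sweets stand in a row along its y; origin under its centre
- carrier: fixed flat wooden carrier, 176 mm square and 12 mm thick, on which four square white cups stand two by two; origin under its centre
- sweet1_mid (a point): one of five identical domed shortbread sweets: round, 34 mm across, 32 mm high, straight upright side for the lower 23 mm, about 25 g, standing on its flat underside; the point is its centre, 16 mm above its underside, z up its axis; it stands on the board at the start
- sweet2_mid (a point): one of five identical domed shortbread sweets: round, 34 mm across, 32 mm high, straight upright side for the lower 23 mm, about 25 g, standing on its flat underside; the point is its centre, 16 mm above its underside, z up its axis; it stands on the board at the start
- sweet3_mid (a point): one of five identical domed shortbread sweets: round, 34 mm across, 32 mm high, straight upright side for the lower 23 mm, about 25 g, standing on its flat underside; the point is its centre, 16 mm above its underside, z up its axis; it stands on the board at the start
- sweet4_mid (a point): one of five identical domed shortbread sweets: round, 34 mm across, 32 mm high, straight upright side for the lower 23 mm, about 25 g, standing on its flat underside; the point is its centre, 16 mm above its underside, z up its axis; it already stands in a cup at the start
- sweet5_mid (a point): one of five identical domed shortbread sweets: round, 34 mm across, 32 mm high, straight upright side for the lower 23 mm, about 25 g, standing on its flat underside; the point is its centre, 16 mm above its underside, z up its axis; it already stands in a cup at the start
- cup1_floor (a point): centre of the inner floor of a fixed square white ceramic cup: inside 70 mm square, outside 78 mm, wall 4 mm, rim 14 mm above this floor; the floor is 16 mm above the worktop; x and y run along the cup's sides. It holds a sweet already. Where each cup stands on the carrier varies
- cup2_floor (a point): centre of the inner floor of a fixed square white ceramic cup: inside 70 mm square, outside 78 mm, wall 4 mm, rim 14 mm above this floor; the floor is 16 mm above the worktop; x and y run along the cup's sides. It holds a sweet already. Where each cup stands on the carrier varies
- cup3_floor (a point): centre of the inner floor of a fixed square white ceramic cup: inside 70 mm square, outside 78 mm, wall 4 mm, rim 14 mm above this floor; the floor is 16 mm above the worktop; x and y run along the cup's sides. It is empty at the start. Where each cup stands on the carrier varies
- cup4_floor (a point): centre of the inner floor of a fixed square white ceramic cup: inside 70 mm square, outside 78 mm, wall 4 mm, rim 14 mm above this floor; the floor is 16 mm above the worktop; x and y run along the cup's sides. It is empty at the start. Where each cup stands on the carrier varies
- glass4: thin-waisted tea glass, 82 mm tall, 54 mm across the rim; origin under its centre; stands on the worktop by itself, apart from those on the turntable
- sugar_pot: blue ceramic sugar pot with screw-top lid, 86 mm across, 94 mm tall; origin under its centre
- spoon1: steel teaspoon, 135 mm long, lying along its own x on the worktop
- spoon2: steel teaspoon, 135 mm long, lying along its own x on the worktop

How it is judged:
By the outcome, as a careful person would: the job done as asked, in the order asked, and still so for the second after the job is handed in, while the arm keeps its last pose, push and grip.
It also fails if it takes over 59 s, if anything falls off the work surface, if the arm or the gripper's body presses on something with over 40 N, if the wrist force passes 120 N, or if a joint passes its speed limit or range.

ROBOT

A 6-joint arm with a two-finger parallel gripper is mounted at the origin on the work surface. World frame = base frame: x ahead of the robot, y to its left, z up, the work surface at z = 0. Lengths are in m, angles in rad, forces in N, time in s.
With the tool pointing down it reaches from about 0.35 to 0.775 m from the base axis. Payload 5.5 kg.
Tool frame: the origin (TCP) lies at the very end of the fingers, on their centre line; the grasp point (between the pads) lies 19 mm behind it; z points along the fingers, y is the line along which they close (so a half turn about z gives the same grasp; the last joint's range is limited). The gripper opens to 85 mm and grips with 20 to 120 N. Pads are 22 mm wide; open, the fingers measure 114 mm over their backs; the gripper's body (76 mm by 85 mm) begins 54 mm behind the grasp point. The pads swing forward as they close: fully open they stand 13 mm farther back than shut.
Start: joints at [-1.382, 0.313, 0.046, 1.304, 0, 1.431], TCP at [0.186, -0.544, 0.231] pointing down, gripper open.
Joint ranges: [-2.76, 2.76], [-0.86, 1.69], [-1.03, 1.26], [-2.2, 2.34], [-1.47, 1.5], [-3.14, 3.14]. Speed limits (rad/s): [2.57, 2.57, 3.14, 3.14, 3.14, 3.14].

INTERFACE

Orientations are given as a unit quaternion [w, x, y, z].
In Python, from workcell import env gives the robot as it stands. The module is installed in compiled form; this text tells all that it offers.
- The arm moves only by the tool jog_arm, never from a script. Its arguments are lists of equal length, an entry for each row: "gripper": the opening, from 0 (shut) to 1 (fully open); "offset": the shift along the world's x, y, z in cm, a list of three; "twist": the turn about the world's z in degrees. In form: {"gripper": [gripper, ...], "offset": [[dx, dy, dz], ...], "twist": [twist, ...]}. A call has exactly 8 rows; each row is the pose to reach, as a shift and turn from the pose commanded when the call began; what a row does not reach only later rows make up. A row lasts 1/8 s, in which the tool goes at most 62.5 mm and 10.7 degrees, less where a joint would pass 70% of its speed; a pose out of reach is approached as far as the arm can. A call with a gripper value outside its range is refused whole. The fingers move at their own pace and stop on an object; "squeeze" is the grip in N (left out, the last holds). Time passes only in rows, so rows that repeat a pose let the fingers close, or fill a call up. It gives the time, the measured TCP pose, the force, the opening and the grip force at its end, in the units of the state.
- env.get_state(): the state, without advancing time (a new reading comes with each control period).
- env.read_camera(name): name is "scene" or "side" or "wrist"; returns a dict with "image" (480x640x3 uint8, red, green, blue), "z_map" (480x640 float32, m along the optical axis (not along the pixel's ray), 0 where there is no reading), "fovy" (degrees; the focal length in pixels is half the picture's height over the tangent of half this angle, whatever the lens; pixels are square), "cx", "cy" (the principal point, pixels), "cam_to_world" (4x4, takes a point from camera to world coordinates). Camera axes: x right, y up, looking along -z (the intrinsics and any distortion apply to the point x, -y, -z); pixel columns grow to the right and rows downward; lengths in m; the calibration is good to about 2 mm. A picture is of the moment at which its call begins.
- env.hand_in(): hands the job in; it is judged then, once.
The state is a dict: "clock": time; "joint_pos": joint angles; "qvel": joint speeds; "tau": joint torques, N m; "tcp_pos": TCP position; "orientation": TCP orientation; "wrist_force": force on the tool from outside, world axes, zero at the start; "ft_torque": the same for the moment, N m; "finger_gap": finger opening in m; "grip_force": force on a finger pad.
Only numpy, scipy, OpenCV 4.12 (cv2) and the standard library are available. Lean on these libraries where they do the work, as an engineer would, in place of code of your own. Each camera call takes 0.05 s, during which the arm holds its last target. There are 200 camera calls.

## Working session

There is one attempt and no reset: what is moved stays moved. The work goes in short steps, Python scripts to look and compute and a tool call to move; the robot and the scene stay as the last step left them, time stands still between calls to the robot, and variables do not carry over. Pictures are saved under pics/ and viewed, at most 10 in all, crops included, and the job is handed in when it is done.

Besides the shell and the picture viewer there is one more tool, called after ">>>" as name([rows], argument=value, ...), one row to a line, values as JSON. jog_arm: Moves the arm, as the interface text tells. Its arguments: {"type":"object","properties":{"gripper":{"type":"array"},"offset":{"type":"array"},"twist":{"type":"array"},"squeeze":{"type":"number"}},"required":["gripper","offset","twist"]}

```bash
mkdir -p pics
cat > h.py <<'E'
import numpy as np, cv2
from workcell import env
def cam(n):
    c=env.read_camera(n); c['f']=240/np.tan(np.radians(c['fovy'])/2); return c
def world(c):
    z=c['z_map']; v,u=np.mgrid[:480,:640]
    p=np.stack([(u-c['cx'])/c['f']*z,-(v-c['cy'])/c['f']*z,-z,np.ones_like(z)],-1)
    return (p@np.asarray(c['cam_to_world']).T)[...,:3]
def ray(c,u,v,h):
    M=np.asarray(c['cam_to_world']); d=M[:3,:3]@np.array([(u-c['cx'])/c['f'],-(v-c['cy'])/c['f'],-1]); o=M[:3,3]
    return o+d*(h-o[2])/d[2]
def save(c,n): cv2.imwrite(n,c['image'][...,::-1])
E
python3 - <<'E'
from h import *
a=cam('scene');b=cam('side');w=cam('wrist')
np.set_printoptions(precision=3,suppress=True)
for n,c in zip('abw',(a,b,w)):
    print({k:v for k,v in c.items() if k not in('image','z_map')}); print((c['z_map']>0).mean())
cv2.imwrite('pics/a.png',a['image'][...,::-1]);cv2.imwrite('pics/b.png',b['image'][...,::-1]);cv2.imwrite('pics/w.png',w['image'][...,::-1])
print(env.get_state())
E
```

```text
{'fovy': 47.89640263992238, 'cx': 320.89388147126766, 'cy': 242.99977745898417, 'cam_to_world': array([[ 0.402, -0.729,  0.553,  1.112],
       [ 0.916,  0.319, -0.244, -0.204],
       [ 0.002,  0.605,  0.796,  0.841],
       [ 0.   ,  0.   ,  0.   ,  1.   ]]), 'f': np.float64(540.3630321212165)}
0.9961328125
{'fovy': 52.143638940297436, 'cx': 318.5307752644502, 'cy': 243.16176373172223, 'cam_to_world': array([[ 0.891,  0.251, -0.377,  0.261],
       [-0.453,  0.524, -0.721, -0.559],
       [ 0.017,  0.814,  0.581,  0.583],
       [ 0.   ,  0.   ,  0.   ,  1.   ]]), 'f': np.float64(490.5114564797444)}
0.9959114583333334
{'fovy': 66.23171768807225, 'cx': 322.7391951234149, 'cy': 239.65110763654914, 'cam_to_world': array([[ 0.323,  0.91 ,  0.26 ,  0.251],
       [-0.946,  0.311,  0.087, -0.523],
       [-0.002, -0.274,  0.962,  0.373],
       [ 0.   ,  0.   ,  0.   ,  1.   ]]), 'f': np.float64(367.93660370919093)}
0.9960970052083333
{'clock': 0.15, 'joint_pos': array([-1.382,  0.314,  0.045,  1.304, -0.   ,  1.431]), 'qvel': array([ 0.001, -0.001,  0.003, -0.   ,  0.001, -0.001]), 'tau': array([  0.001, -48.106,  29.882,   0.014,  -0.   ,  -0.   ]), 'tcp_pos': array([ 0.186, -0.544,  0.231]), 'orientation': array([-0.001,  0.987,  0.164, -0.   ]), 'wrist_force': array([0.454, 0.798, 0.332]), 'ft_torque': array([-0.007,  0.016, -0.042]), 'grip_force': 0.0, 'finger_gap': 0.08521542593085489}
```

View pics/a.png

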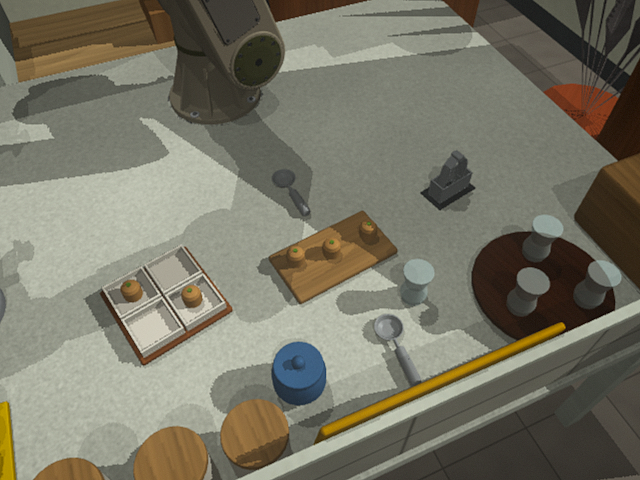

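View pics/b.png

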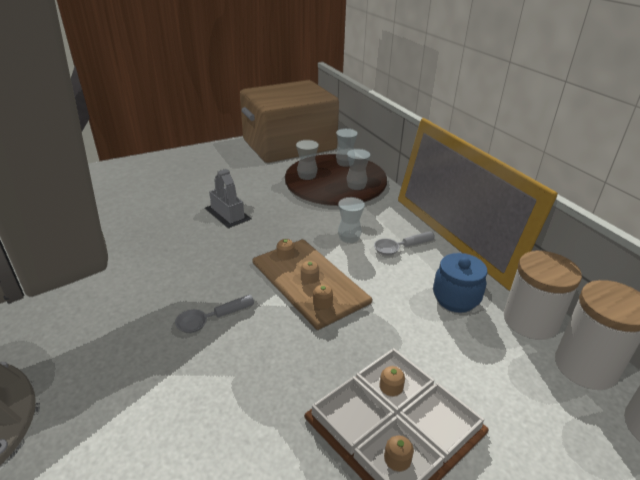

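The scene view shows the caddy with tongs at about (449,180). The board sweets are at (297,253), (331,247) and (368,231). The empty cups are at (173,267) and (153,325), and the full cups at (130,290) and (191,296). The side view agrees with this.

Run:
```python
from h import *
np.set_printoptions(precision=4,suppress=True)
def comps(m,lo,hi):
    n,l,s,c=cv2.connectedComponentsWithStats(m.astype(np.uint8))
    return [(i,l==i) for i in range(1,n) if lo<s[i,4]<hi]
ortho=[]
for n in('scene','side'):
    c=cam(n); W=world(c); hsv=cv2.cvtColor(c['image'],cv2.COLOR_RGB2HSV)
    X,Y,Z=W[...,0],W[...,1],W[...,2]
    print(n)
    # points approx of interest by height
    tab=W[(abs(Z)<.01)&(X>.2)&(X<.7)&(abs(Y)<.3)]; print(' table z',np.median(tab[:,2]))
    roi=(X>.2)&(X<.85)&(Y>-.5)&(Y<.5)
    m=roi&(Z>.03)&(Z<.2)
    for i,k in comps(m,20,5000):
        P=W[k]; top=P[P[:,2]>np.percentile(P[:,2],90)-.002]
        print(' blob',k.sum(),'mean',P.mean(0),'min',P.min(0),'max',P.max(0),'hue',np.median(hsv[k],0))
    for lo,hi,nm in((.008,.022,'slab'),(.035,.05,'rim/caddy'),(.003,.008,'low')):
        for i,k in comps(roi&(Z>lo)&(Z<hi),150,30000):
            P=W[k]; r=cv2.minAreaRect((P[:,:2]*1000).astype(np.float32)); print(' ',nm,k.sum(),r,np.median(P[:,2]),np.median(hsv[k],0))
```

```text
scene
 table z 0.00020506106643713995
 blob 354 mean [0.2432 0.0424 0.1884] min [ 0.2283 -0.0086  0.1687] max [0.253  0.0936 0.2   ] hue [27.  63.5 50.5]
 blob 873 mean [0.5114 0.3478 0.0611] min [0.4828 0.3091 0.0302] max [0.5334 0.3998 0.1092] hue [60.  9. 63.]
 blob 1223 mean [0.7299 0.3926 0.0839] min [0.6984 0.3736 0.0301] max [0.751  0.4263 0.1108] hue [42. 24. 80.]
 blob 244 mean [0.5584 0.1377 0.0424] min [0.5385 0.123  0.0301] max [0.5713 0.1556 0.0528] hue [ 17.  147.5 102. ]
 blob 251 mean [0.5697 0.0561 0.0426] min [0.5502 0.0413 0.0302] max [0.5827 0.0745 0.0515] hue [ 17. 152. 137.]
 blob 254 mean [ 0.5613 -0.0122  0.0424] min [ 0.543  -0.0271  0.0304] max [0.5735 0.0059 0.0524] hue [ 17. 149. 134.]
 blob 961 mean [0.7093 0.1529 0.071 ] min [0.6788 0.1306 0.0301] max [0.7316 0.183  0.0861] hue [ 73.  21. 160.]
 blob 787 mean [0.8372 0.4136 0.0882] min [0.8172 0.3962 0.0301] max [0.85   0.4496 0.1113] hue [ 39.  23. 113.]
 blob 1365 mean [0.8127 0.2991 0.0856] min [0.7824 0.2799 0.03  ] max [0.8353 0.3338 0.1113] hue [37. 21. 89.]
 blob 305 mean [ 0.5142 -0.3035  0.0428]
[... 10310 characters left out ...]
95001220703, 81.75495147705078), 11.951281547546387) 0.042360051772333485 [ 20.  16. 111.]
  rim/caddy 493 ((828.073486328125, -308.3225402832031), (28.732332229614258, 82.0034408569336), 11.076354026794434) 0.042394077039586864 [ 20.  16. 110.]
  rim/caddy 406 ((562.09619140625, -213.44012451171875), (31.510934829711914, 31.8834228515625), 56.84292221069336) 0.044750132897908634 [ 16. 110. 133.]
  rim/caddy 591 ((507.82061767578125, -307.5487060546875), (30.20308494567871, 33.0094108581543), 38.34762954711914) 0.04523175336808016 [ 16. 111. 112.]
  low 225 ((345.98455810546875, 49.29448318481445), (35.0653076171875, 38.171146392822266), 83.376220703125) 0.004865782613736713 [110.   6.  83.]
```

```bash
cat > m.py <<'E'
from h import *
from scipy.optimize import least_squares
np.set_printoptions(precision=4,suppress=True)
def sweet(W,g,b,r=.04):
    k=(np.hypot(W[...,0]-g[0],W[...,1]-g[1])<r)&(W[...,2]>b+.004)&(W[...,2]<b+.022); P=W[k]
    s=least_squares(lambda q:np.hypot(P[:,0]-q[0],P[:,1]-q[1])-.017,g,loss='soft_l1',f_scale=.001).x
    return s,len(P)
def near(W,g,r,lo,hi): return W[(np.hypot(W[...,0]-g[0],W[...,1]-g[1])<r)&(W[...,2]>lo)&(W[...,2]<hi)]
def rect(P):
    (x,y),s,a=cv2.minAreaRect((P[:,:2]*1000).astype(np.float32)); return np.array([x,y,*s,a])
E
python3 - <<'E'
from m import *
for n in('scene','side','wrist'):
    W=world(cam(n)); print(n)
    if n!='wrist':
        for g in((.554,.138),(.566,.056),(.558,-.013)): print(' sweet',*sweet(W,g,.015))
        print(' caddy rim',rect(near(W,(.507,.353),.06,.0435,.047)),' foot',rect(near(W,(.507,.353),.07,.001,.01)))
        P=near(W,(.507,.353),.06,.095,.12); print(' tongs top',rect(P),P.mean(0)); P=near(W,(.507,.353),.06,.055,.08); print(' pads',rect(P))
    for g in((.489,-.225),(.588,-.286)):
        P=near(W,g,.06,.0285,.032); print(' floor',rect(near(W,g,.045,.0145,.0175)))
        # inner rim: sector extremes in 13.5deg frame
        t=np.radians(13.5); R=np.array([[np.cos(t),np.sin(t)],[-np.sin(t),np.cos(t)]]); Q=(P[:,:2]-g)@R.T*1000
        o=[]
        for ax in(0,1):
            for s in(-1,1):
                q=Q[(s*Q[:,ax]>25)&(abs(Q[:,1-ax])<25)&(s*Q[:,ax]<43)]; o+= [len(q),np.median(q[:,ax]) if len(q) else 0]
        c=R.T@np.array([o[1]+o[3],o[5]+o[7]])/2
        print(' rim',np.array(o),'c',np.array(g)*1000+c)
E
```

```text
scene
 sweet [0.5531 0.1416] 107
 sweet [0.5645 0.0588] 111
 sweet [ 0.5553 -0.0103] 105
 caddy rim [506.3561 353.2647  38.6975  85.8088  13.8436]  foot [510.3566 348.2289 137.8267 126.7112  35.665 ]
 tongs top [509.4269 350.3864  24.4506  30.3092  26.1068] [0.5097 0.3506 0.1024]
 pads [507.4521 352.7728  23.9073  55.5845  12.5254]
 floor [ 483.6511 -225.2834   63.403    81.8029   14.3055]
 rim [ 46.     -35.2942  52.      38.2794  39.     -37.7559  37.      36.1203] c [ 490.6423 -225.4468]
 floor [ 590.1185 -284.53     77.0725   84.2822   12.7654]
 rim [ 72.     -36.6673  58.      37.9439  56.     -37.033   53.      36.7677] c [ 588.6516 -285.98  ]
side
 sweet [0.5552 0.1395] 128
 sweet [0.5667 0.0573] 135
 sweet [ 0.5574 -0.0119] 161
 caddy rim [508.1132 351.6035  36.5574  87.4131  13.2964]  foot [505.4115 343.7869 117.9066 135.6033  70.6813]
 tongs top [508.0953 349.3984  23.7103  24.9628  85.2669] [0.5079 0.3482 0.1017]
 pads [508.5344 351.9568  24.0463  58.8285  12.4344]
 floor [ 488.6294 -224.2515   76.9365   66.1184   13.786 ]
 rim [109.     -35.9549  90.      37.6685 113.     -39.7253  98.      33.7077] c [ 490.5355 -227.7256]
 floor [ 594.8181 -288.3355   63.5058   75.6108   13.6882]
 rim [132.     -37.0342 106.      37.3972 118.     -39.6462 150.      35.6887] c [ 588.6384 -287.8817]
wrist
 floor [0. 0. 0. 0. 0.]
 rim [0 0 0 0 0 0 0 0] c [ 489. -225.]
 floor [0. 0. 0. 0. 0.]
 rim [0 0 0 0 0 0 0 0] c [ 588. -286.]
```

>>> jog_arm([
  [3,5,0],
  [6,11,0],
  [9,17,0],
  [12,22,0],
  [15,28,0],
  [18,34,0],
  [21,40,0],
  [24,45,0],
], gripper=[1,1,1,1,1,1,1,1], twist=[10,20,30,40,50,60,70,80])

```text
clock: 1.4
tcp_pos: [0.4191, -0.1049, 0.2318]
orientation: [0.001, 0.648, 0.761, 0.0]
wrist_force: [1.9, -0.5, -0.1]
finger_gap: 0.0854
grip_force: 0.0
```

>>> jog_arm([
  [1,5.5,0],
  [2,11,0],
  [3,17,0],
  [4,22.5,0],
  [5,28,0],
  [6,34,0],
  [7,39,-2],
  [8.2,44.6,-4],
], gripper=[1,1,1,1,1,1,1,1], twist=[10.5,21,31.5,42,52.5,63,73.5,83.7])

```text
clock: 2.4
tcp_pos: [0.5009, 0.3411, 0.1913]
orientation: [0.001, -0.025, 1.0, 0.0]
wrist_force: [1.2, -0.7, 1.4]
finger_gap: 0.0854
grip_force: 0.0
```

>>> jog_arm([
  [0,0,-1],
  [0,0,-2],
  [0,0,-2],
  [0,0,-2],
  [0,0,-2],
  [0,0,-2],
  [0,0,-2],
  [0,0,-2],
], gripper=[1,1,1,1,1,1,1,1], twist=[5,10,10,10,10,10,10,10])

```text
clock: 3.4
tcp_pos: [0.5005, 0.3392, 0.1714]
orientation: [0.0, -0.109, 0.994, 0.0]
wrist_force: [-0.3, 0.2, 1.1]
finger_gap: 0.0856
grip_force: 0.0
```

Run:
```python
from m import *
s=env.get_state();print(s['tcp_pos'],s['orientation'],s['joint_pos'])
for n in('scene','side','wrist'):
    c=cam(n);W=world(c);save(c,f'pics/{n}2.png'); print(n)
    k=near(W,(.507,.353),.06,.0435,.047)
    if len(k): print(' caddy',rect(k))
    k=near(W,(.507,.353),.05,.055,.08)
    if len(k): print(' pads',rect(k),len(k))
    k=near(W,(.507,.353),.05,.095,.11)
    if len(k): print(' top',rect(k),len(k))
```

```text
[0.5005 0.3392 0.1714] [ 0.0001 -0.1091  0.994   0.0001] [0.4629 0.3924 0.0127 1.1908 0.0001 0.2442]
scene
 caddy [507.6103 353.9284  37.5634  85.461   11.1024]
 pads [507.7467 353.51    22.6333  56.0212  10.9559] 166
 top [508.1113 349.4445  24.9621  28.8785  15.8582] 146
side
 caddy [508.5146 350.6013  37.2965  85.4111  11.3363]
 pads [508.6241 351.0834  23.8961  55.3989  12.3044] 190
 top [508.6319 347.7159  23.688   25.8899  10.4814] 100
wrist
 caddy [505.5798 353.0844  36.4294  83.8731  12.5127]
 pads [497.8906 347.2996  20.1118  57.5869  34.2642] 193
 top [505.973  352.7057  24.3927  26.8671  11.0121] 1452
```

View pics/wrist2.png

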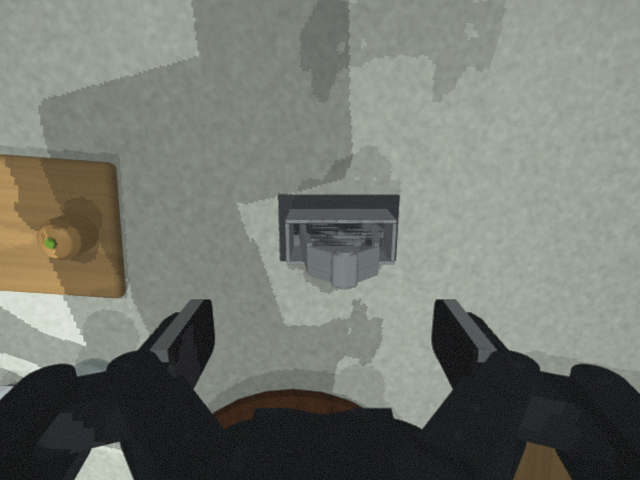

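The wrist view shows the caddy at columns 279–399 and the tongs' pivot at about (345,268). The tongs are aligned between the open fingers, and the TCP has to move about 0.7 cm in x and 1.3 cm in y.

>>> jog_arm([
  [0.7,1.3,-1],
  [0.7,1.3,-3],
  [0.7,1.3,-6],
  [0.7,1.3,-9],
  [0.7,1.3,-11],
  [0.7,1.3,-12.1],
  [0.7,1.3,-12.1],
  [0.7,1.3,-12.1],
], gripper=[1,1,1,1,1,1,1,1], twist=[0,0,0,0,0,0,0,0])

```text
clock: 4.55
tcp_pos: [0.5081, 0.3527, 0.0511]
orientation: [0.001, -0.109, 0.994, 0.0]
wrist_force: [0.4, -0.3, -0.0]
finger_gap: 0.0852
grip_force: 0.0
```

>>> jog_arm([
  [0,0,0],
  [0,0,0],
  [0,0,0],
  [0,0,0],
  [0,0,0],
  [0,0,0],
  [0,0,0],
  [0,0,0],
], gripper=[0.8,0.7,0.6,0.6,0.6,0.6,0.6,0.6], twist=[0,0,0,0,0,0,0,0], squeeze=25)

```text
clock: 5.55
tcp_pos: [0.5082, 0.3527, 0.0517]
orientation: [0.001, -0.109, 0.994, 0.001]
wrist_force: [-1.3, -0.2, 6.2]
finger_gap: 0.0513
grip_force: 5.8
```

>>> jog_arm([
  [0,0,1],
  [0,0,3],
  [0,0,6],
  [0,0,9],
  [0,0,12],
  [0,0,14],
  [0,0,14],
  [0,0,14],
], gripper=[0.6,0.6,0.6,0.6,0.6,0.6,0.6,0.6], twist=[0,0,0,0,0,0,0,0])

```text
clock: 6.55
tcp_pos: [0.507, 0.352, 0.1894]
orientation: [-0.001, -0.109, 0.994, -0.0]
wrist_force: [-0.3, 0.1, -0.8]
finger_gap: 0.0513
grip_force: 3.4
```

Run:
```python
from m import *
for n in('scene','side'):
    c=cam(n);W=world(c); print(n,env.get_state()['tcp_pos'])
    P=near(W,(.508,.353),.06,.1,.19)
    if n=='scene': cv2.imwrite('pics/l.png',cv2.resize(c['image'][40:260,340:560,::-1],None,fx=2.5,fy=2.5))
    for a in np.arange(.1,.2,.01):
        k=P[(P[:,2]>=a)&(P[:,2]<a+.01)]
        if len(k)>5: print(' %.3f'%a,len(k),k.min(0),k.max(0),rect(k))
```

```text
scene [0.5068 0.3518 0.189 ]
 0.140 64 [0.4913 0.3199 0.14  ] [0.5249 0.3824 0.1495] [507.4324 350.5145  20.9038  60.7223  14.3468]
 0.150 79 [0.4908 0.3208 0.1503] [0.5215 0.3812 0.1599] [507.177  351.084   20.2345  60.5677  13.6657]
 0.160 86 [0.4921 0.3218 0.16  ] [0.5237 0.3796 0.1699] [507.6743 349.9995  21.3586  58.4207  11.0138]
 0.170 77 [0.4921 0.3228 0.1701] [0.5217 0.3804 0.1799] [507.207  350.9958  17.4388  57.488   13.2946]
 0.180 61 [0.4927 0.3244 0.1801] [0.521  0.3799 0.1898] [506.6301 351.3     17.1631  55.0298  13.2262]
side [0.5067 0.3518 0.1889]
 0.140 78 [0.4925 0.3174 0.1402] [0.5227 0.3797 0.15  ] [507.9127 348.518   19.1232  62.3691  11.5549]
 0.150 86 [0.4924 0.3179 0.1501] [0.5231 0.3785 0.1598] [507.9052 348.6713  19.6325  59.9769  12.7068]
 0.160 83 [0.4929 0.3196 0.1601] [0.5228 0.3798 0.1696] [507.5909 349.4552  19.5549  58.9594  12.4806]
 0.170 80 [0.4941 0.32   0.17  ] [0.5222 0.3798 0.1799] [507.9965 350.2019  18.7267  57.5746  13.2207]
 0.180 73 [0.4936 0.3217 0.1802] [0.5215 0.3775 0.1899] [507.5835 348.9551  18.593   55.5932  11.9048]
```

View pics/l.png

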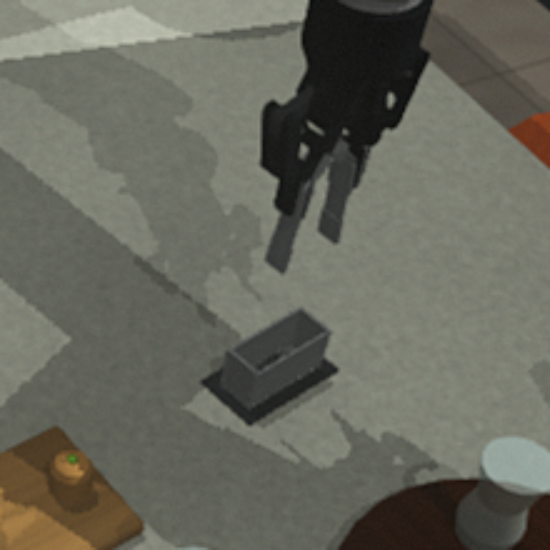

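The tongs are out of the caddy and upright in the fingers; the jaws' lower edges are at z≈0.140, 49 mm below the TCP. Next is the nearest sweet, at the carrier end of the board.

>>> jog_arm([
  [0.3,-2,0],
  [0.9,-6.5,0],
  [1.7,-12,0],
  [2.5,-18,0],
  [3.3,-24,0],
  [4.1,-30,0],
  [4.6,-34.5,0],
  [4.9,-36.1,0],
], gripper=[0.6,0.6,0.6,0.6,0.6,0.6,0.6,0.6], twist=[1,1,1,1,1,1,1,1])

```text
clock: 7.65
tcp_pos: [0.556, -0.0112, 0.1893]
orientation: [-0.001, -0.116, 0.993, 0.0]
wrist_force: [0.9, -0.6, -1.0]
finger_gap: 0.0517
grip_force: 3.4
```

>>> jog_arm([
  [0,0,-1],
  [0,0,-3],
  [0,0,-5],
  [0,0,-6.5],
  [0,0,-6.5],
  [0,0,-6.5],
  [0,0,-6.5],
  [0,0,-6.5],
], gripper=[0.6,0.6,0.6,0.6,0.6,0.6,0.6,0.6], twist=[0,0,0,0,0,0,0,0])

```text
clock: 8.65
tcp_pos: [0.5569, -0.0089, 0.126]
orientation: [0.001, -0.118, 0.993, -0.0]
wrist_force: [-0.1, 0.1, -1.0]
finger_gap: 0.0513
grip_force: 3.4
```

Run:
```python
from m import *
print(env.get_state()['tcp_pos'],env.get_state()['finger_gap'])
for n in('scene','side'):
    c=cam(n);W=world(c); print(n)
    if n=='side': cv2.imwrite('pics/c1.png',cv2.resize(c['image'][130:350,200:420,::-1],None,fx=2.5,fy=2.5))
    for a in np.arange(.052,.12,.01):
        k=near(W,(.556,-.010),.045,a,a+.01)
        if len(k)>5: print(' %.3f'%a,len(k),k.min(0)[2],rect(k))
    print(sweet(W,(.5565,-.011),.015,.03))
```

```text
[ 0.5569 -0.0089  0.126 ] 0.05126186970830761
scene
 0.072 15 0.07796016872268008 [556.9643  -9.1071  18.1737  58.6196  14.5109]
 0.082 54 0.08221096779612691 [557.6752  -9.2763  19.2204  58.9103  14.1682]
 0.092 57 0.09220285682330065 [557.3015  -9.2981  19.5187  57.1225  14.0805]
 0.102 53 0.1026021118605811 [557.58    -8.9692  19.0113  55.8585  14.1655]
 0.112 37 0.11223484446380871 [558.0393  -9.1216  15.434   52.9517  15.0296]
(array([ 0.5554, -0.0102]), 114)
side
 0.072 40 0.07720357650239096 [556.5842 -11.3526  19.2701  60.5287  10.9568]
 0.082 100 0.08225160731942127 [557.108  -11.5625  20.9014  59.7249  13.8028]
 0.092 115 0.09203514398890755 [557.0374 -11.9085  20.8379  58.1223  12.6657]
 0.102 89 0.10204778457046021 [557.8807 -11.242   18.9693  56.1072  11.8817]
 0.112 85 0.11235599309792865 [557.6532 -11.4612  18.5458  54.919   13.9721]
(array([ 0.5575, -0.0116]), 158)
```

View pics/c1.png

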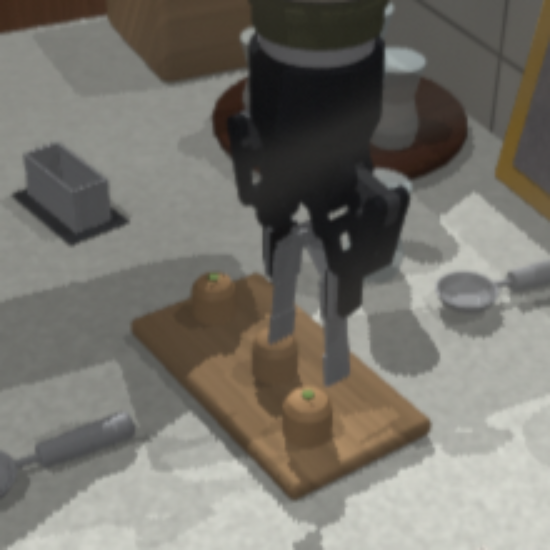

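The jaws are about 30 mm above the first sweet and centred on it to within about 1 mm. Descending and closing.

>>> jog_arm([
  [-0.05,-0.05,-1],
  [-0.05,-0.05,-2.5],
  [-0.05,-0.05,-4],
  [-0.05,-0.05,-5],
  [-0.05,-0.05,-5.6],
  [-0.05,-0.05,-5.6],
  [-0.05,-0.05,-5.6],
  [-0.05,-0.05,-5.6],
], gripper=[0.6,0.6,0.6,0.6,0.6,0.6,0.6,0.6], twist=[0,0,0,0,0,0,0,0])

```text
clock: 9.75
tcp_pos: [0.5564, -0.0094, 0.0699]
orientation: [0.001, -0.118, 0.993, -0.0]
wrist_force: [0.4, 0.5, -1.2]
finger_gap: 0.0515
grip_force: 3.4
```

>>> jog_arm([
  [0,0,0],
  [0,0,0],
  [0,0,0],
  [0,0,0],
  [0,0,0],
  [0,0,0],
  [0,0,0],
  [0,0,0],
], gripper=[0.57,0.54,0.5,0.46,0.42,0.4,0.4,0.4], twist=[0,0,0,0,0,0,0,0], squeeze=25)

```text
clock: 10.75
tcp_pos: [0.5561, -0.0093, 0.0695]
orientation: [0.0, -0.118, 0.993, -0.0]
wrist_force: [0.7, -0.6, 0.9]
finger_gap: 0.0423
grip_force: 25.6
```

>>> jog_arm([
  [0,0,1],
  [0,0,3],
  [0,0,6],
  [-0.6,-2,8],
  [-2,-6.5,8],
  [-3.7,-12,8],
  [-5.3,-17.5,8],
  [-6.6,-21.6,8],
], gripper=[0.4,0.4,0.4,0.4,0.4,0.4,0.4,0.4], twist=[0,0,0,0,0,0,0,0])

```text
clock: 11.75
tcp_pos: [0.4893, -0.2273, 0.1499]
orientation: [0.0, -0.117, 0.993, -0.0]
wrist_force: [1.3, -0.2, -0.6]
finger_gap: 0.0422
grip_force: 25.7
```

>>> jog_arm([
  [0,0,0],
  [0,0,-1],
  [0,0,-2.5],
  [0,0,-4],
  [0,0,-5],
  [0,0,-5],
  [0,0,-5],
  [0,0,-5],
], gripper=[0.4,0.4,0.4,0.4,0.4,0.4,0.4,0.4], twist=[0,0,0,0,0,0,0,0])

```text
clock: 12.75
tcp_pos: [0.4904, -0.2256, 0.0999]
orientation: [0.0, -0.118, 0.993, -0.0]
wrist_force: [0.3, 0.1, -1.0]
finger_gap: 0.0424
grip_force: 25.8
```

```bash
cat > chk.py <<'E'
from m import *
import sys
g=(float(sys.argv[1]),float(sys.argv[2])); s=env.get_state(); print(s['tcp_pos'],s['finger_gap'],s['grip_force'],s['wrist_force'])
for n in('scene','side'):
    c=cam(n);W=world(c); print(n); hsv=cv2.cvtColor(c['image'],cv2.COLOR_RGB2HSV)
    if n=='side' and len(sys.argv)>3:
        r,q=[int(x) for x in sys.argv[4:6]]; cv2.imwrite('pics/'+sys.argv[3],cv2.resize(c['image'][r:r+220,q:q+220,::-1],None,fx=2.5,fy=2.5))
    o=(np.hypot(W[...,0]-g[0],W[...,1]-g[1])<.04)&(hsv[...,1]>70)&(W[...,2]>.018)
    P=W[o]; 
    if len(P): print(' sweet',len(P),P.min(0),P.max(0))
    K=W[(np.hypot(W[...,0]-g[0],W[...,1]-g[1])<.05)&(hsv[...,1]<40)&(W[...,2]>.033)&(W[...,2]<s['tcp_pos'][2]-.02)]
    if len(K): print(' jaws',len(K),K[:,2].min(),rect(K))
    P=near(W,g,.06,.0285,.032)
    t=np.radians(13.5); R=np.array([[np.cos(t),np.sin(t)],[-np.sin(t),np.cos(t)]]); Q=(P[:,:2]-g)@R.T*1000
    print(' rims',[(k.size,round(float(np.median(k)),1)) for ax in(0,1) for sg in(-1,1) for k in [Q[(sg*Q[:,ax]>25)&(abs(Q[:,1-ax])<25)&(sg*Q[:,ax]<43)][:,ax]] if k.size])
E
python3 chk.py .490 -.225 d1.png 260 300
```

```text
[ 0.4904 -0.2256  0.0999] 0.04235905799722481 25.792146250605583 [ 0.3205  0.0851 -0.9673]
scene
 sweet 995 [ 0.4775 -0.2627  0.0185] [ 0.5284 -0.1877  0.5567]
 jaws 99 0.03302976913534872 [ 499.9023 -213.4155   57.1072   56.461    26.546 ]
 rims [(8, -37.3), (49, 37.7), (42, -37.7), (40, 36.3)]
side
 sweet 531 [ 0.4566 -0.2592  0.047 ] [ 0.5173 -0.2084  0.3444]
 jaws 293 0.04592885155929993 [ 487.3969 -228.3725   25.9249   43.1123   14.4634]
 rims [(110, -37.2), (53, 37.5), (111, -39.7), (56, 34.2)]
```

View pics/d1.png

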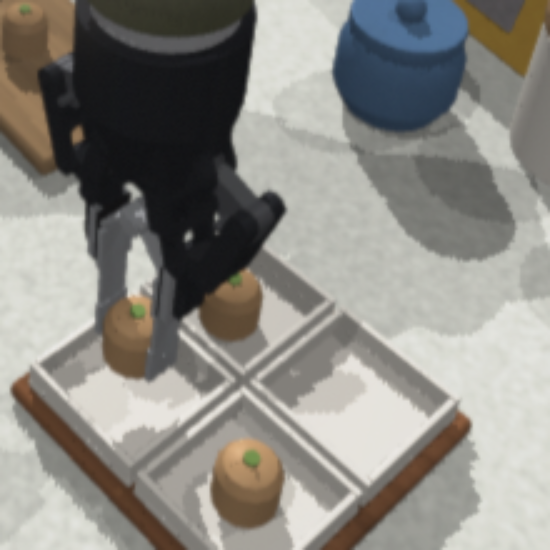

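The sweet hangs upright in the jaws over the empty cup, with its underside at z≈0.046. Lowering it onto the floor.

>>> jog_arm([
  [0,0,-0.7],
  [0,0,-1.5],
  [0,0,-2.2],
  [0,0,-2.6],
  [0,0,-2.8],
  [0,0,-2.95],
  [0,0,-2.95],
  [0,0,-2.95],
], gripper=[0.4,0.4,0.4,0.4,0.4,0.4,0.4,0.4], twist=[0,0,0,0,0,0,0,0])

```text
clock: 13.85
tcp_pos: [0.4901, -0.2253, 0.0701]
orientation: [0.0, -0.118, 0.993, -0.0]
wrist_force: [-0.1, 1.1, 0.7]
finger_gap: 0.0423
grip_force: 26.0
```

>>> jog_arm([
  [0,0,-0.05],
  [0,0,-0.05],
  [0,0,-0.05],
  [0,0,-0.05],
  [0,0,-0.05],
  [0,0,-0.05],
  [0,0,-0.05],
  [0,0,-0.05],
], gripper=[0.4,0.4,0.48,0.5,0.52,0.54,0.56,0.57], twist=[0,0,0,0,0,0,0,0])

```text
clock: 14.85
tcp_pos: [0.4899, -0.2253, 0.0692]
orientation: [-0.0, -0.118, 0.993, 0.0]
wrist_force: [-1.4, -0.6, -0.8]
finger_gap: 0.0487
grip_force: 3.8
```

>>> jog_arm([
  [0,0,0],
  [0,0,1],
  [0,0,2.5],
  [0,0,4.5],
  [0,0,6.5],
  [0,0,8],
  [0,0,8],
  [0,0,8],
], gripper=[0.58,0.58,0.58,0.58,0.58,0.58,0.58,0.58], twist=[0,0,0,0,0,0,0,0])

```text
clock: 15.85
tcp_pos: [0.4897, -0.2251, 0.1489]
orientation: [-0.0, -0.118, 0.993, 0.0]
wrist_force: [-0.7, -0.3, -1.2]
finger_gap: 0.0494
grip_force: 3.7
```

```bash
python3 chk.py .490 -.225 d2.png 260 300
python3 - <<'E'
from m import *
for n in('scene','side'):
    W=world(cam(n)); print(n,*[x for g,b in(((.49,-.225),.016),((.5655,.058),.015),((.5545,.14),.015)) for x in sweet(W,g,b,.03)])
E
```

```text
[ 0.4897 -0.2251  0.1489] 0.049364777336205805 3.653353246045299 [-0.6526 -0.2705 -1.2157]
scene
 sweet 1118 [ 0.4774 -0.2617  0.0186] [ 0.5293 -0.1858  0.5512]
 jaws 112 0.03324475469406596 [ 503.1707 -227.3116   53.5802   82.5826    9.5254]
 rims [(38, -37.1), (57, 37.3), (34, -37.1), (38, 36.7)]
side
 sweet 702 [ 0.4556 -0.2592  0.0184] [ 0.5169 -0.1895  0.3809]
 jaws 402 0.03328445316885886 [ 486.6081 -226.9524   56.1906   48.0213   74.7289]
 rims [(108, -37.1), (86, 36.7), (115, -39.9), (98, 34.1)]
scene [ 0.4887 -0.2247] 116 [0.5641 0.0589] 111 [0.5528 0.1413] 101
side [ 0.4907 -0.226 ] 207 [0.5665 0.0572] 129 [0.5554 0.1396] 131
```

View pics/d2.png

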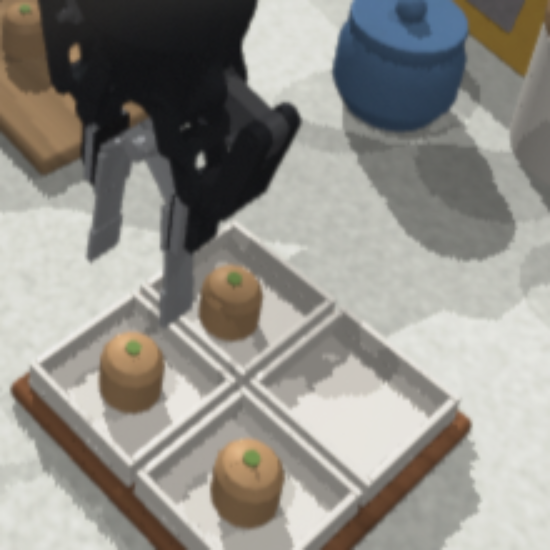

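The first sweet stands upright and centred in its cup, with its top at about pixel (132,348) of the crop. On to the middle sweet on the board.

>>> jog_arm([
  [0.4,1.5,0],
  [1.5,5.5,0],
  [2.8,10.5,0],
  [4.2,15.5,0],
  [5.5,20.5,0],
  [6.7,25,0],
  [7.4,27.5,0],
  [7.6,28.3,0],
], gripper=[0.6,0.6,0.6,0.6,0.6,0.6,0.6,0.6], twist=[0,0,0,0,0,0,0,0])

```text
clock: 17.05
tcp_pos: [0.5657, 0.0601, 0.149]
orientation: [-0.0, -0.119, 0.993, 0.0]
wrist_force: [-0.2, -0.8, -1.7]
finger_gap: 0.0511
grip_force: 3.5
```

>>> jog_arm([
  [0,0,0],
  [0,0,-0.5],
  [0,0,-1.5],
  [0,0,-2.4],
  [0,0,-2.4],
  [0,0,-2.4],
  [0,0,-2.4],
  [0,0,-2.4],
], gripper=[0.6,0.6,0.6,0.6,0.6,0.6,0.6,0.6], twist=[0,0,0,0,0,0,0,0])

```text
clock: 18.05
tcp_pos: [0.5662, 0.0578, 0.1257]
orientation: [0.0, -0.118, 0.993, -0.0]
wrist_force: [-0.0, -0.6, -0.4]
finger_gap: 0.0517
grip_force: 3.5
```

```bash
cat > j.py <<'E'
from m import *
import sys
g=(float(sys.argv[1]),float(sys.argv[2])); s=env.get_state(); print(s['tcp_pos'],s['finger_gap'],s['orientation'])
for n in('scene','side'):
    W=world(cam(n)); z=s['tcp_pos'][2]; k=near(W,g,.045,z-.046,z-.016)
    print(n,'jaws',rect(k),near(W,g,.045,z-.06,z-.02)[:,2].min(),'sweet',*sweet(W,g,.015,.03))
E
python3 j.py .5655 .058
```

```text
[0.5662 0.0578 0.1257] 0.05166033658952578 [ 0.0003 -0.1179  0.993  -0.    ]
scene jaws [565.8116  57.0163  21.9669  59.3892  13.4285] 0.07443644235518598 sweet [0.5643 0.0587] 101
side jaws [567.2133  54.0964  21.9654  59.041   13.7037] 0.07521191732695476 sweet [0.5666 0.0574] 144
```

>>> jog_arm([
  [-0.1,0.2,-1],
  [-0.1,0.2,-2.5],
  [-0.1,0.2,-4],
  [-0.1,0.2,-5],
  [-0.1,0.2,-5.5],
  [-0.1,0.2,-5.5],
  [-0.1,0.2,-5.5],
  [-0.1,0.2,-5.5],
], gripper=[0.6,0.6,0.6,0.6,0.6,0.6,0.6,0.6], twist=[0,0,0,0,0,0,0,0])

```text
clock: 19.15
tcp_pos: [0.5654, 0.0597, 0.0709]
orientation: [0.001, -0.118, 0.993, -0.0]
wrist_force: [0.1, -0.1, -1.5]
finger_gap: 0.0513
grip_force: 3.5
```

>>> jog_arm([
  [0,0,0],
  [0,0,0],
  [0,0,0],
  [0,0,0],
  [0,0,0],
  [0,0,0],
  [0,0,0],
  [0,0,0],
], gripper=[0.57,0.54,0.5,0.46,0.42,0.4,0.4,0.4], twist=[0,0,0,0,0,0,0,0], squeeze=25)

```text
clock: 20.15
tcp_pos: [0.565, 0.0597, 0.0704]
orientation: [0.0, -0.118, 0.993, 0.0]
wrist_force: [0.5, -1.0, 0.7]
finger_gap: 0.0424
grip_force: 25.5
```

>>> jog_arm([
  [0,0,1],
  [0,0,3],
  [0,0,6],
  [0.1,-1.5,8],
  [0.4,-6,8],
  [0.8,-11.5,8],
  [1.2,-17,8],
  [1.6,-22.5,8],
], gripper=[0.4,0.4,0.4,0.4,0.4,0.4,0.4,0.4], twist=[0,0,0,0,0,0,0,0])

```text
clock: 21.15
tcp_pos: [0.5811, -0.1669, 0.151]
orientation: [0.0, -0.118, 0.993, -0.0]
wrist_force: [-0.7, 0.6, -0.4]
finger_gap: 0.0422
grip_force: 25.7
```

>>> jog_arm([
  [0.4,-5.5,0],
  [0.6,-10,0],
  [0.7,-12,0],
  [0.7,-12,-1.5],
  [0.7,-12,-3.5],
  [0.7,-12,-5],
  [0.7,-12,-5],
  [0.7,-12,-5],
], gripper=[0.4,0.4,0.4,0.4,0.4,0.4,0.4,0.4], twist=[0,0,0,0,0,0,0,0])

```text
clock: 22.15
tcp_pos: [0.5883, -0.2846, 0.1008]
orientation: [0.0, -0.118, 0.993, -0.0]
wrist_force: [-0.3, -0.0, -0.6]
finger_gap: 0.0426
grip_force: 25.7
```

```bash
python3 chk.py .588 -.2855 d3.png 260 320
```

```text
[ 0.5883 -0.2846  0.1008] 0.042573436122774734 25.729985050857067 [-0.2984 -0.0159 -0.6285]
scene
 sweet 1161 [ 0.5575 -0.3243  0.0194] [ 0.6279 -0.2465  0.5838]
 jaws 81 0.033058409562918945 [ 587.0965 -284.3194   74.2809   58.8637   22.4037]
 rims [(24, -41.6), (60, 37.9), (51, -37.5), (55, 36.6)]
side
 sweet 817 [ 0.551  -0.3245  0.0481] [ 0.613  -0.2572  0.3609]
 jaws 262 0.0332705732675751 [ 587.8021 -296.6264   26.8406   60.9811   14.8447]
 rims [(134, -37.0), (32, 37.3), (119, -39.9), (150, 35.7)]
```

View pics/d3.png

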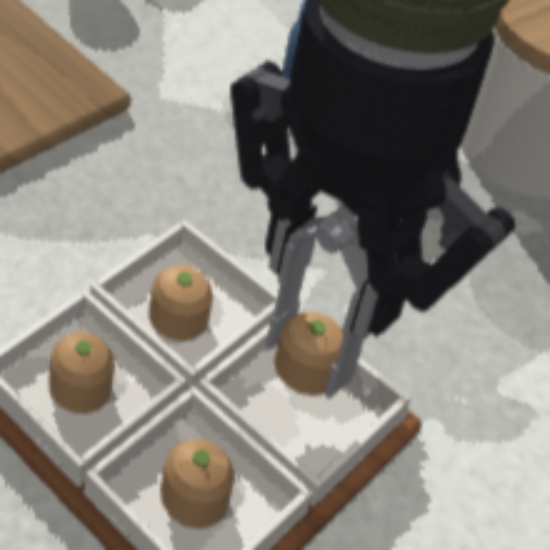

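The second sweet hangs upright over the last empty cup. I'll lower it the same way.

>>> jog_arm([
  [0,0,-0.7],
  [0,0,-1.5],
  [0,0,-2.2],
  [0,0,-2.6],
  [0,0,-2.8],
  [0,0,-2.95],
  [0,0,-2.95],
  [0,0,-2.95],
], gripper=[0.4,0.4,0.4,0.4,0.4,0.4,0.4,0.4], twist=[0,0,0,0,0,0,0,0])

```text
clock: 23.25
tcp_pos: [0.5881, -0.2853, 0.0712]
orientation: [0.0, -0.118, 0.993, -0.0]
wrist_force: [-0.1, 0.4, 1.9]
finger_gap: 0.0426
grip_force: 25.9
```

>>> jog_arm([
  [0,0,-0.05],
  [0,0,-0.05],
  [0,0,-0.05],
  [0,0,-0.05],
  [0,0,-0.05],
  [0,0,-0.05],
  [0,0,-0.05],
  [0,0,-0.05],
], gripper=[0.4,0.4,0.48,0.5,0.52,0.54,0.56,0.57], twist=[0,0,0,0,0,0,0,0])

```text
clock: 24.25
tcp_pos: [0.5879, -0.2853, 0.0702]
orientation: [-0.0, -0.118, 0.993, 0.0]
wrist_force: [0.7, 0.0, -0.5]
finger_gap: 0.0489
grip_force: 3.8
```

>>> jog_arm([
  [0,0,0],
  [0,0,1],
  [0,0,2.5],
  [0,0,4.5],
  [0,0,6.5],
  [0,0,8],
  [0,0,8],
  [0,0,8],
], gripper=[0.58,0.58,0.58,0.58,0.58,0.58,0.58,0.58], twist=[0,0,0,0,0,0,0,0])

```text
clock: 25.25
tcp_pos: [0.5877, -0.2851, 0.1499]
orientation: [-0.0, -0.118, 0.993, 0.0]
wrist_force: [-0.6, 0.4, -1.4]
finger_gap: 0.0497
grip_force: 3.7
```

Run:
```python
from m import *
for n in('scene','side'):
    W=world(cam(n)); print(n)
    for g,b in(((.588,-.286),.016),((.49,-.225),.016),((.5545,.14),.015)):
        P=near(W,g,.022,b+.02,.06); print(' ',*sweet(W,g,b,.03),P[:,2].max(),P[P[:,2]>P[:,2].max()-.004][:,:2].mean(0))
```

```text
scene
  [ 0.5867 -0.2846] 124 0.05201761899828139 [ 0.589  -0.2843]
  [ 0.4886 -0.2246] 123 0.051249627149563826 [ 0.4906 -0.2244]
  [0.5527 0.1414] 109 0.05320944609154665 [0.5544 0.1411]
side
  [ 0.5888 -0.2863] 237 0.05271631349989292 [ 0.5876 -0.2873]
  [ 0.4908 -0.2261] 214 0.052570687337451405 [ 0.4905 -0.2272]
  [0.5553 0.1397] 132 0.049996651331738584 [0.5533 0.1381]
```

Both placed sweets stand centred in their cups. On to the last one.

>>> jog_arm([
  [-0.1,2,0],
  [-0.5,7,0],
  [-1,13,0],
  [-1.4,19,0],
  [-1.9,25,0],
  [-2.4,31,0],
  [-2.9,37,0],
  [-3.2,41.5,0],
], gripper=[0.6,0.6,0.6,0.6,0.6,0.6,0.6,0.6], twist=[0,0,0,0,0,0,0,0])

```text
clock: 26.35
tcp_pos: [0.5542, 0.1331, 0.1501]
orientation: [-0.0, -0.119, 0.993, 0.0]
wrist_force: [-0.2, -0.3, -0.6]
finger_gap: 0.0512
grip_force: 3.5
```

>>> jog_arm([
  [-0.1,1.2,0],
  [-0.1,1.2,-0.5],
  [-0.1,1.2,-1.5],
  [-0.1,1.2,-2.4],
  [-0.1,1.2,-2.4],
  [-0.1,1.2,-2.4],
  [-0.1,1.2,-2.4],
  [-0.1,1.2,-2.4],
], gripper=[0.6,0.6,0.6,0.6,0.6,0.6,0.6,0.6], twist=[0,0,0,0,0,0,0,0])

```text
clock: 27.35
tcp_pos: [0.5552, 0.1417, 0.1267]
orientation: [0.0, -0.118, 0.993, 0.0]
wrist_force: [0.5, 0.8, -0.6]
finger_gap: 0.0512
grip_force: 3.5
```

```bash
python3 j.py .5545 .1405
```

```text
[0.5552 0.1417 0.1267] 0.051174958745923205 [ 0.0004 -0.1178  0.993   0.    ]
scene jaws [555.2781 141.      20.8828  59.8965  13.9631] 0.07848776256924794 sweet [0.5528 0.1412] 108
side jaws [555.9135 139.0514  20.8148  61.5459  14.2381] 0.07756132650077607 sweet [0.5551 0.1395] 134
```

>>> jog_arm([
  [-0.1,0,-1],
  [-0.1,0,-2.5],
  [-0.1,0,-4],
  [-0.1,0,-5],
  [-0.1,0,-5.7],
  [-0.1,0,-5.7],
  [-0.1,0,-5.7],
  [-0.1,0,-5.7],
], gripper=[0.6,0.6,0.6,0.6,0.6,0.6,0.6,0.6], twist=[0,0,0,0,0,0,0,0])

```text
clock: 28.45
tcp_pos: [0.5545, 0.1418, 0.0699]
orientation: [0.001, -0.118, 0.993, 0.0]
wrist_force: [0.1, -0.5, -0.1]
finger_gap: 0.0512
grip_force: 3.5
```

>>> jog_arm([
  [0,0,0],
  [0,0,0],
  [0,0,0],
  [0,0,0],
  [0,0,0],
  [0,0,0],
  [0,0,0],
  [0,0,0],
], gripper=[0.57,0.54,0.5,0.46,0.42,0.4,0.4,0.4], twist=[0,0,0,0,0,0,0,0], squeeze=25)

```text
clock: 29.45
tcp_pos: [0.554, 0.1417, 0.0694]
orientation: [0.0, -0.118, 0.993, 0.0]
wrist_force: [-0.2, -1.0, 1.4]
finger_gap: 0.0425
grip_force: 25.5
```

>>> jog_arm([
  [0,0,0.7],
  [0,0,2.5],
  [0,0,5],
  [0,0,8],
  [0,0,11],
  [0,0,13.5],
  [0,0,15.5],
  [0,0,16],
], gripper=[0.4,0.4,0.4,0.4,0.4,0.4,0.4,0.4], twist=[0,0,0,0,0,0,0,0])

```text
clock: 30.45
tcp_pos: [0.5547, 0.1419, 0.231]
orientation: [0.001, -0.118, 0.993, 0.0]
wrist_force: [-0.3, 0.7, -1.1]
finger_gap: 0.0424
grip_force: 25.7
```

>>> jog_arm([
  [0,0,0],
  [0,0,0],
  [0,0,0],
  [0,0,0],
  [0,0,0],
  [0,0,0],
  [0,0,0],
  [0,0,0],
], gripper=[0.4,0.4,0.4,0.4,0.4,0.4,0.4,0.4], twist=[0,0,0,0,0,0,0,0])

```text
clock: 31.45
tcp_pos: [0.554, 0.1417, 0.2294]
orientation: [0.0, -0.118, 0.993, 0.0]
wrist_force: [-0.4, -0.6, -1.2]
finger_gap: 0.0424
grip_force: 25.7
```

Run:
```python
from m import *
c=cam('scene'); save(c,'pics/end.png'); s=env.get_state(); print(s['tcp_pos'],s['finger_gap'],s['grip_force'],abs(s['qvel']).max())
```

```text
[0.554  0.1417 0.2294] 0.042285820486723934 25.65949134528637 0.0011941616855943456
```

View pics/end.png

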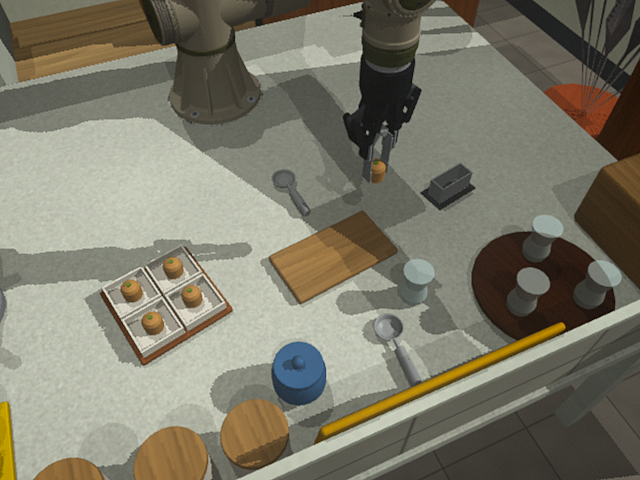

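The final view shows sweets in all four cups, at (130,290), (173,266), (191,295) and (152,322). The board is empty, and the last sweet is held in the tongs at (377,170), its underside about 0.17 m above the worktop. The surrounding objects are where they were.

```bash
python3 -c "
from workcell import env
print(env.hand_in())"
```

```text
the job is handed in; nothing more can be done
None
```

The job is handed in: one sweet now stands upright in each of the two formerly empty cups, and the last is held still in the closed tongs about 17 cm above the worktop, with about 31.5 s of the 59 s used.

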